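# Clear a spacer bar in the woodwork shop

## Task

Slide the orange stop collar off the open end of its bar and lay it in the green tray, then slide off the silver spacer ring that was behind it and lay that in the tray beside the collar, neither on top of the other. Set both down without dropping them, and leave the blue collar and dark ring where they are on the other bar.

Things in the scene. Friction and masses are not known exactly. Their poses are not given: they have to be found in the camera images.
- collar_mid (a point): Orange plastic stop collar, a ring of 50 mm outside diameter and 24 mm length, 60 g, its screw already undone. It is the outer part on its bar. Its 30 mm hole hangs loosely on the bar, centre about 6 mm below the bar's axis; it slides freely. This point is its centre, x along the ring's axis (at first towards the bar's open end).
- spacer_mid (a point): Silver aluminium spacer ring, 54 mm outside diameter, 30 mm long, 130 g, on the same bar as the orange collar, 48 to 72 mm behind it, centre to centre. Its 30 mm hole hangs loosely on the bar, centre about 6 mm below the bar's axis; it slides freely. This point is its centre, x along the ring's axis (at first towards the bar's open end).
- bar_a_end (a point): Centre of the open end of the fixed level steel bar with the orange collar and silver ring: 18 mm thick, axis 120 mm above the bench. x points along the bar, out of its open end; z up. It runs 118 mm back to a yellow post, 34 mm wide, 137 mm tall. The black base plate, 90 mm wide, 12 mm high, starts 45 mm behind this point. An equal bar stands elsewhere.
- tray_in (a point): Centre of the inner floor of the fixed green open tray, 5 mm above the bench. Inside it measures 200 mm along this point's x and 180 mm along its y; the walls are 5 mm thick and rise 19 mm above the inner floor. Parts may lie anywhere in it on their round side or on their flat side.
- blue_collar_mid (a point): Centre of the blue collar (same sizes as the orange one) on the other, equal bar. To be left alone. Its x axis points along that bar to its open end.
- dark_spacer_mid (a point): Centre of the dark steel ring (54 mm diameter, 30 mm long) behind the blue collar on the other bar. To be left alone.
Things that resemble listed ones, but are neither listed nor needed, are in the scene too. Of the things that look like the part that bears collar_mid, the larger one is meant. Leave any turquoise look-alike of the part that bears bar_a_end alone.

How it is judged (in metres and radians):
On the way:
1. the orange collar lies in the tray while the silver ring is still on its bar (x of collar_mid in the frame of tray_in between -0.1 and 0.1 m and y of collar_mid in the frame of tray_in between -0.09 and 0.09 m and z of collar_mid in the frame of tray_in below 0.045 m and linear speed of collar below 0.03 m/s and x of spacer_mid in the frame of bar_a_end below 0.01 m and distance between spacer_mid and bar_a_end below 0.15 m), for 0.2 s.
At the end, for the whole second after the job is handed in: The orange collar and the silver ring both lie at rest in the green tray: centres within 100 mm (tray x) and 90 mm (tray y) of the tray's middle and less than 45 mm above its floor; the blue collar and the dark ring are within 20 mm of where they started (x of collar_mid in the frame of tray_in between -0.1 and 0.1 m and y of collar_mid in the frame of tray_in between -0.09 and 0.09 m and z of each of collar_mid, spacer_mid in the frame of tray_in below 0.045 m and x of spacer_mid in the frame of tray_in between -0.1 and 0.1 m and y of spacer_mid in the frame of tray_in between -0.09 and 0.09 m and linear speed of each of collar, spacer below 0.03 m/s and not (distance of any of blue_collar_mid, dark_spacer_mid from where it was at the start of the episode above 0.02 m)); the robot touches nothing.
It fails at once if the blue collar or the dark ring is moved more than 20 mm (distance of any of blue_collar_mid, dark_spacer_mid from where it was at the start of the episode above 0.02 m).
It fails at once if the collar is dropped (falls freely more than about 5 cm) (linear speed of collar above 1 m/s and contact force between the fingers and collar below 0.05 N).
It fails at once if the ring is dropped (falls freely more than about 5 cm) (linear speed of spacer above 1 m/s and contact force between the fingers and spacer below 0.05 N).
It also fails if it takes over 64 s, if anything falls off the work surface, if the arm or the gripper's body presses on something with over 40 N, if the wrist force passes 120 N, or if a joint passes its speed limit or range.

## Robot

A 7-joint arm with a two-finger parallel gripper is mounted at the origin on the work surface. World frame = base frame: x ahead of the robot, y to its left, z up, the work surface at z = 0. Lengths are in m, angles in degrees, forces in N, time in s.
With the tool pointing down it reaches from about 0.35 to 0.9 m from the base axis. Payload 19.9 kg.
Tool frame: the origin (TCP) lies on the centre line of the jaws, within the pads' length; the fingertips stand 8 mm ahead of it and the grasp point (between the pads) lies 11 mm behind it; z points along the fingers, y is the line along which they close (so a half turn about z gives the same grasp; the last joint's range is limited). The gripper opens to 94 mm and grips with 3 to 60 N. Pads are 16 mm wide; open, the fingers measure 119 mm over their backs; the gripper's body (75 mm by 177 mm) begins 78 mm behind the grasp point.
Start: joints at [-77.435, 23.915, -0.59, 92.452, 0.269, 63.638, -3.037], TCP at [0.161, 0.604, 0.184] pointing down, gripper open.
Joint ranges: [-161.28, 161.28], [-22.2, 115.67], [-73.04, 71.86], [3.21, 147.25], [-68.34, 248.33], [10.77, 114.83], [-161.83, 161.83]. Speed limits (degrees/s): [108.29, 108.29, 136.94, 136.94, 172.46, 172.46, 172.46].

## Interface

Orientations are given as [roll, pitch, yaw] about the fixed x, y, z axes, in that order (R = Rz(yaw) Ry(pitch) Rx(roll)).
In Python, from workcell import arm gives the robot as it stands. Calls block until the motion is done:
- arm.move_ptp(position, orientation): joint-space move of the TCP to a pose.
- arm.movel(position, attitude=None, feed=0.15, max_force=None): straight line of the TCP; attitude=None keeps the orientation; feed is the mean speed in m/s. With max_force (N) it stops when the force on the tool has changed by that much, and returns True; else False.
- arm.movej(angles): joint-space move.
- arm.ungrasp() and arm.grab(squeeze=None): open the fingers fully, or close them until they stop; squeeze is the grip in N (None keeps the last).
- arm.pause(seconds).
- arm.solve_ik(position, orientation): joint angles nearest the present ones, or None.
- arm.get_image(name): name is "scene" or "side" or "wrist"; returns the picture (400x640x3 uint8, red, green, blue); there is no depth.
- arm.camera_info(name): a dict with "fx", "fy", "cx", "cy" (pixels), "rvec" (rotation vector, rad) and "tvec" (3), from world to camera coordinates, as OpenCV has them; the wrist camera has in their place "hand_eye" (4x4, takes a point from camera to tool coordinates, whose origin is the TCP and whose axes are the flange's). Camera axes: x right, y down, z forward; pixel columns grow to the right and rows downward; lengths in m; the calibration is good to about 2 mm. The wrist camera is an equidistant fisheye: a pixel r from the principal point sees the ray r / f radians off the axis. A picture is of the moment at which its call begins: read the wrist's pose just before it. camera_info takes no time and is no camera call.
A pose or a line that the arm cannot do raises arm.IKError and nothing moves.
- arm.close_job(): hands the job in; it is judged then, once.
Readings, each from a call of its own:
- arm.current_t(): time.
- arm.current_q(): joint angles.
- arm.current_joint_vel(): joint speeds.
- arm.current_joint_torque(): joint torques, N m.
- arm.current_eef_pos(): TCP position.
- arm.current_tool_rot(): TCP orientation.
- arm.current_wrist_force(): force on the tool from outside, world axes, zero at the start.
- arm.current_ft_torque(): the same for the moment, N m.
- arm.current_finger_gap(): finger opening in m.
- arm.current_grip_force(): force on a finger pad.
Only numpy, scipy, OpenCV 4.12 (cv2) and the standard library are available. Lean on these libraries where they do the work, as an engineer would, in place of code of your own. Each camera call takes 0.05 s, during which the arm holds its last target. There are 200 camera calls.

## Working session

There is one attempt and no reset: what is moved stays moved. The work goes in short steps, each a Python script; the robot and the scene stay as the last script left them, time stands still between calls to the robot, and variables do not carry over. Pictures are saved under pics/ and viewed, at most 10 in all, crops included, and the job is handed in when it is done.

```bash
mkdir -p pics; python3 - <<'E'
from workcell import arm
import cv2
for n in("scene","side"):
    cv2.imwrite(f"pics/{n}0.png",arm.get_image(n)[:,:,::-1]); print(n,arm.camera_info(n))
print(arm.camera_info("wrist"),arm.current_eef_pos(),arm.current_tool_rot(),arm.current_t())
E
```

```text
scene {'fx': 365.8916490452977, 'fy': 365.8916490452977, 'cx': 318.6705152388835, 'cy': 196.94698565011007, 'rvec': array([ 1.52800348,  1.98893708, -0.86670037]), 'tvec': array([ 0.09865769, -0.19582374,  1.12168212])}
side {'fx': 387.0816148209728, 'fy': 387.0816148209728, 'cx': 322.2491459639887, 'cy': 199.17437808917882, 'rvec': array([ 2.31936606, -0.65037563,  0.24788426]), 'tvec': array([-0.34321781,  0.22437022,  0.86716479])}
{'fx': 309.70691628693146, 'fy': 309.70691628693146, 'cx': 322.5379840817866, 'cy': 198.70872861091186, 'hand_eye': array([[-4.30033482e-04, -9.62973236e-01, -2.69596666e-01,
         7.67878104e-02],
       [ 9.99999723e-01, -5.78016883e-04,  4.69521477e-04,
        -4.08496140e-04],
       [-6.07968041e-04, -2.69596389e-01,  9.62973217e-01,
        -1.99914943e-01],
       [ 0.00000000e+00,  0.00000000e+00,  0.00000000e+00,
         1.00000000e+00]])} [0.16107015 0.60353088 0.18369716] [-1.79938682e+02  3.79308524e-03  1.65059043e+02] 0.1
```

View pics/scene0.png

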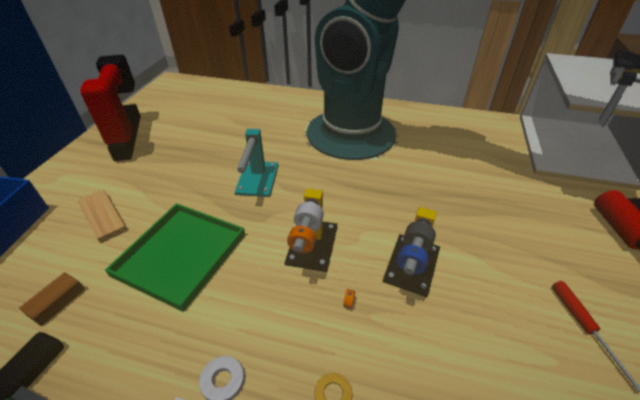

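View pics/side0.png

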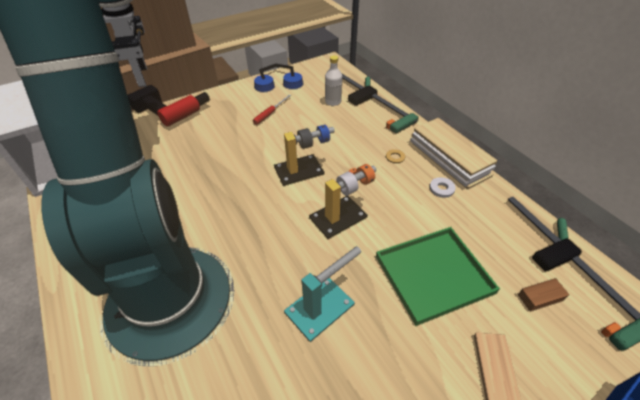

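The scene view shows the orange collar at about (302,240), silver ring (309,215), yellow post top (314,195), blue/dark on the right bar (412,258)/(420,235), and tray corners (178,206), (245,232), (184,307), (108,268). In the side view the collar is near (362,174), the ring (348,183), the post (332,190), and the tray spans 377–497 × 229–322.

```bash
cat > h.py <<'E'
from workcell import arm
import numpy as np, cv2
from scipy.spatial.transform import Rotation as R
def ray(name,uv):
    c=arm.camera_info(name); Rm=cv2.Rodrigues(c["rvec"])[0]
    d=np.array([(uv[0]-c["cx"])/c["fx"],(uv[1]-c["cy"])/c["fy"],1])
    return -Rm.T@c["tvec"],Rm.T@d
def onz(name,uv,z):
    o,d=ray(name,uv); return o+d*(z-o[2])/d[2]
def proj(name,P):
    c=arm.camera_info(name);K=np.array([[c["fx"],0,c["cx"]],[0,c["fy"],c["cy"]],[0,0,1.]])
    return cv2.projectPoints(np.float64(P).reshape(-1,1,3),c["rvec"],c["tvec"],K,None)[0].reshape(-1,2)
def wonz(uv,z,pos,rot):
    c=arm.camera_info("wrist");H=c["hand_eye"];a=np.array([uv[0]-c["cx"],uv[1]-c["cy"]])/c["fx"]
    th=np.linalg.norm(a);d=np.r_[a/th*np.sin(th),np.cos(th)]
    T=R.from_euler("xyz",rot,degrees=True)
    o=np.array(pos)+T.apply(H[:3,3]);d=T.apply(H[:3,:3]@d);return o+d*(z-o[2])/d[2]
E
python3 - <<'E'
from h import *
np.set_printoptions(precision=3,suppress=True)
for n,cs in(("scene",[(178,206),(245,232),(184,307),(108,268)]),("side",[(377,253),(451,229),(497,290),(418,322)])):
    print(n,np.array([onz(n,c,.024) for c in cs]))
    im=cv2.imread(f"pics/{n}0.png"); hsv=cv2.cvtColor(im,cv2.COLOR_BGR2HSV)
    for nm,lo,hi in(("yellow",(22,150,80),(32,255,255)),("orange",(8,190,120),(16,255,255)),("blue",(108,150,60),(125,255,255))):
        m=cv2.inRange(hsv,lo,hi);k,l,s,c=cv2.connectedComponentsWithStats(m)
        print(nm,[(s[i].tolist(),c[i].round(1).tolist()) for i in range(1,k) if s[i][4]>30])
a=cv2.imread("pics/scene0.png")[175:285,255:455];b=cv2.imread("pics/side0.png")[110:240,270:390]
a=cv2.resize(a,None,fx=4,fy=4,interpolation=3)[:440];b=cv2.resize(b,None,fx=3,fy=3,interpolation=3)
cv2.imwrite("pics/a.png",a);cv2.imwrite("pics/b.png",b)
E
```

```text
scene [[ 0.441 -0.324  0.024]
 [ 0.476 -0.14   0.024]
 [ 0.673 -0.175  0.024]
 [ 0.634 -0.366  0.024]]
yellow [([304, 188, 19, 16, 186], [313.4, 193.9]), ([416, 207, 21, 17, 210], [426.2, 213.4]), ([316, 228, 6, 11, 40], [318.8, 233.2]), ([331, 374, 19, 26, 108], [341.7, 385.5]), ([315, 380, 10, 20, 69], [319.8, 390.8])]
orange [([289, 226, 26, 16, 229], [302.2, 232.9]), ([344, 290, 11, 17, 101], [348.8, 298.2])]
blue [([0, 176, 29, 29, 398], [10.0, 186.9]), ([403, 246, 22, 14, 143], [415.0, 252.3])]
side [[ 0.46  -0.154  0.024]
 [ 0.662 -0.192  0.024]
 [ 0.626 -0.371  0.024]
 [ 0.429 -0.337  0.024]]
yellow [([285, 133, 9, 8, 45], [288.7, 136.7]), ([327, 181, 12, 10, 69], [332.5, 185.1])]
orange []
blue [([285, 74, 16, 8, 84], [292.4, 77.5]), ([256, 76, 16, 8, 80], [263.4, 80.3]), ([621, 375, 19, 25, 229], [632.4, 390.1])]
```

View pics/a.png

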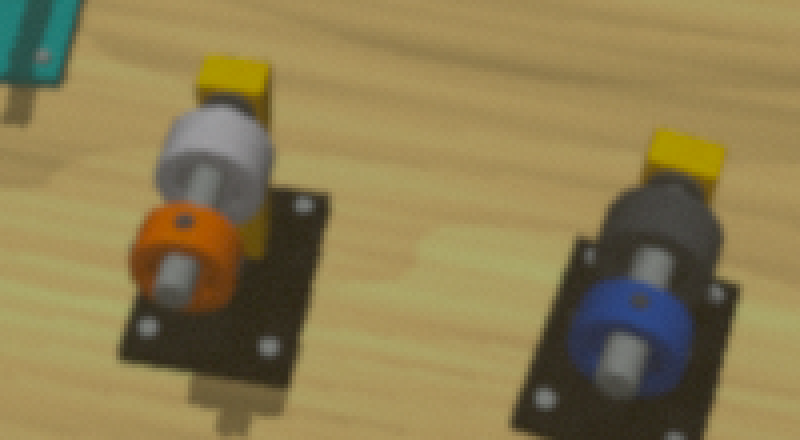

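View pics/b.png

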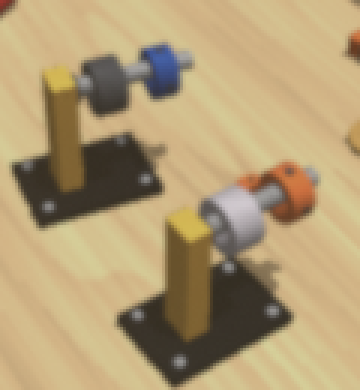

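The crops show bar A's end face at scene (298,248) and side (374,169), with the post top at scene (313.5,194) and side (333,185). The ring's front face is well behind the collar. The blue/dark bar stands to the +y side.

```bash
python3 - <<'E'
from h import *
np.set_printoptions(precision=4,suppress=True)
S=lambda x,y:(255+x/4,175+y/4); D=lambda x,y:(270+x/3,110+y/3)
for nm,z,s,d in(("end",.12,S(173,293),D(313,176)),("post",.137,S(234,77),D(190,224)),("collar top hole",.139,S(185,221),D(290,172)),("blue end",.12,S(617,383),D(187,60)),("blue post",.137,S(686,153),D(60,79))):
    o1,d1=ray("scene",s);o2,d2=ray("side",d)
    t=np.linalg.lstsq(np.c_[d1,-d2],o2-o1,rcond=None)[0]
    p,q=o1+d1*t[0],o2+d2*t[1]
    print(nm,onz("scene",s,z),onz("side",d,z),"tri",(p+q)/2,np.linalg.norm(p-q))
E
```

```text
end [0.5628 0.012  0.12  ] [0.561  0.0081 0.12  ] tri [0.562  0.0107 0.118 ] 0.002094803828064064
post [0.4392 0.0055 0.137 ] [ 0.4327 -0.0003  0.137 ] tri [0.435  0.0039 0.1326] 0.0008258053842818389
collar top hole [0.5372 0.0104 0.139 ] [0.534  0.0061 0.139 ] tri [0.5356 0.0091 0.1364] 0.0014851172683023844
blue end [0.5609 0.2036 0.12  ] [0.5558 0.1991 0.12  ] tri [0.5584 0.2037 0.1163] 0.0007915925428897648
blue post [0.4357 0.222  0.137 ] [0.4316 0.2163 0.137 ] tri [0.4333 0.2217 0.1336] 0.0020830168147582154
```

```bash
python3 - <<'E'
from h import *
np.set_printoptions(precision=4,suppress=True)
for y in(3,-177):
    print(y,[arm.solve_ik(p,[180,0,y]) for p in([.536,.009,.103],[.64,.01,.12])]);print([arm.solve_ik(p,[180,0,y-13]) for p in([.60,-.26,.02],[.5,-.25,.02])])
q=[arm.solve_ik([.54,.01,.26],[180,0,y]) for y in(3,-177)]
c=np.array(arm.current_q()); y=(3,-177)[np.argmin([np.abs(np.array(a)-c).max() if a is not None else 1e9 for a in q])]
print(y); arm.movel([.161,.604,.24],feed=.15); arm.move_ptp([.54,.01,.26],[180,0,y])
p,r=arm.current_eef_pos(),arm.current_tool_rot(); im=arm.get_image("wrist")[:,:,::-1]
print(p,r,arm.current_t()); cv2.imwrite("pics/w1.png",im)
E
```

```text
3 [array([-45.2919,  29.2979,  52.9229, 110.7965, -28.7879,  54.1662,
       -65.3687]), array([-33.732 ,  35.4951,  43.2431,  94.6537, -27.1055,  60.8154,
       -69.2764])]
[array([-12.8962,  48.8477,  50.9122,  95.9165, -43.9801,  57.3126,
       -46.3585]), array([ -9.2484,  36.7915,  42.988 , 110.0972, -34.1716,  46.6389,
       -47.5176])]
-177 [array([-28.9651,  22.7046,  30.4483, 110.3437, -14.6305,  50.7501,
       101.8835]), array([-22.6219,  31.1682,  26.3451,  94.2724, -15.6705,  58.2474,
       101.7398])]
[array([ -2.1373,  41.6572,  32.9182,  95.5541, -27.6445,  51.123 ,
       121.873 ]), array([ -7.1585,  35.6469,  39.9649, 110.036 , -31.519 ,  45.7291,
       130.2724])]
3
[0.54   0.0109 0.2599] [-179.9987    0.0136    3.1122] 3.175
```

View pics/w1.png

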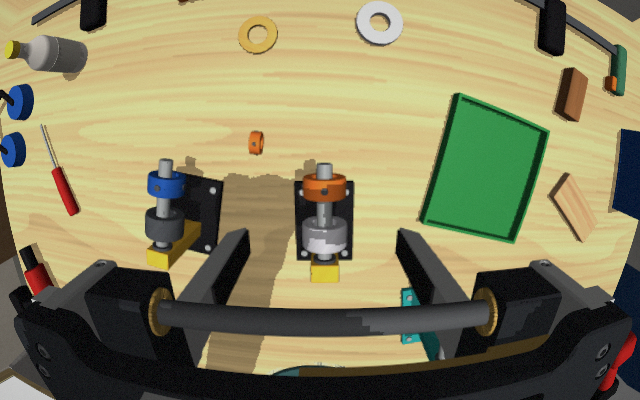

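The wrist view shows the bar centred under the gripper: bar tip (324,163), collar band centre ≈ (324,188), ring band centre ≈ (324,235), post top (325,271), and tray corners (459,93), (549,131), (514,242), (421,222).

```bash
python3 - <<'E'
from h import *
np.set_printoptions(precision=4,suppress=True)
p,r=[0.54,.0109,.2599],[-179.9987,.0136,3.1122]
for n,uv,z in(("tip",(324,163),.125),("col far edge",(324,178),.13),("col near edge",(324,200),.139),("collar hole",(324,190),.139),("colL",(303,190),.114),("colR",(346,190),.114),("sp far",(324,217),.141),("sp near",(324,253),.125),("spL",(302,238),.114),("spR",(347,238),.114),("post",(325,271),.137)): print(n,wonz(uv,z,p,r))
c=np.array([wonz(u,.024,p,r) for u in((459,93),(549,131),(514,242),(421,222))]);print(c,c.mean(0))
print(cv2.minAreaRect(np.float32(c[:,:2])))
E
```

```text
tip [0.567  0.0101 0.125 ]
col far edge [0.5513 0.0092 0.13  ]
col near edge [0.529 0.008 0.139]
collar hole [0.5401 0.0086 0.139 ]
colL [0.5326 0.0323 0.114 ]
colR [ 0.5353 -0.0171  0.114 ]
sp far [0.5104 0.007  0.141 ]
sp near [0.4594 0.0041 0.125 ]
spL [0.4728 0.0315 0.114 ]
spR [ 0.4757 -0.0229  0.114 ]
post [0.4415 0.002  0.137 ]
[[ 0.671  -0.1844  0.024 ]
 [ 0.6385 -0.3701  0.024 ]
 [ 0.4371 -0.3354  0.024 ]
 [ 0.4692 -0.1463  0.024 ]] [ 0.5539 -0.259   0.024 ]
((0.5540675520896912, -0.25820958614349365), (0.19179750978946686, 0.20533686876296997), 80.22306060791016)
```

```bash
cat >> h.py <<'E'
YB=3.5; d=np.r_[np.cos(np.radians(YB)),np.sin(np.radians(YB)),0]
TC=np.array([.554,-.2585,0]);YT=-9.8;tx=np.r_[np.cos(np.radians(YT)),np.sin(np.radians(YT)),0]
def st(m): print(m,np.round(arm.current_t(),2),np.round(arm.current_eef_pos(),4),"gap",round(arm.current_finger_gap(),4),"F",np.round(arm.current_wrist_force(),1),"grip",round(arm.current_grip_force(),1),flush=True)
def take(c,out):
    c=np.array(c); at=[180,0,YB]
    arm.movel(c+[0,0,.157],at,feed=.2)
    print("hit",arm.movel(c,at,feed=.12,max_force=8)); st("at")
    arm.grab(20); st("grabbed")
    arm.movel(c+[0,0,.006],at,feed=.03,max_force=15); st("lift")
    print("hit",arm.movel(c+[0,0,.006]+d*out,at,feed=.08,max_force=12)); st("out")
E
python3 - <<'E'
from h import *
take([.538,.0085,.103],.075)
cv2.imwrite("pics/s1.png",cv2.resize(np.vstack([arm.get_image("scene")[150:320,200:460],arm.get_image("wrist")[100:300,200:460]])[:,:,::-1],None,fx=1.6,fy=1.6))
E
```

```text
hit False
at 4.88 [0.5384 0.0085 0.1036] gap 0.0943 F [ 0.1  0.1 -0.6] grip 0.0
grabbed 5.72 [0.538  0.0085 0.103 ] gap 0.0431 F [ 0.2  0.3 -0.1] grip 18.9
lift 6.08 [0.5382 0.0086 0.1092] gap 0.0435 F [-0.   0.7 -1. ] grip 18.9
hit False
out 7.17 [0.6125 0.013  0.109 ] gap 0.0431 F [-0.7  0.1 -0.4] grip 18.9
```

View pics/s1.png

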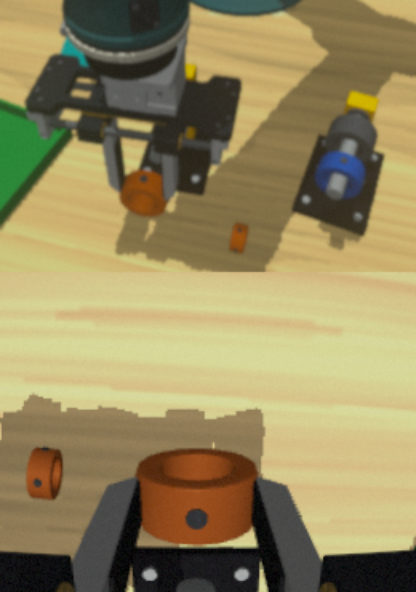

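The collar is off the bar and held level in the fingers, and the ring is still on the bar behind. Next I lower the collar into the tray until it touches.

```bash
cat >> h.py <<'E'
def place(s,zmin):
    p=TC+tx*s; at=[180,0,YT]
    c=np.array(arm.current_eef_pos())
    arm.movel(c+[0,0,.05],feed=.2)
    arm.movel(p+[0,0,.12],at,feed=.2); arm.movel(p+[0,0,.05],at,feed=.12); st("above")
    print("hit",arm.movel(p+[0,0,zmin],at,feed=.025,max_force=3)); st("down")
E
python3 - <<'E'
from h import *
place(.05,.015)
E
```

```text
above 9.97 [ 0.6035 -0.2673  0.0505] gap 0.0434 F [ 0.6 -0.1 -0.4] grip 18.9
hit True
down 11.12 [ 0.6033 -0.267   0.0182] gap 0.0433 F [-1.7  0.7  7.2] grip 20.2
```

```bash
python3 - <<'E'
from h import *
arm.ungrasp(); st("open"); arm.pause(.2)
p=np.array(arm.current_eef_pos()); arm.movel(p+[0,0,.24],feed=.25)
arm.movel([.52,.006,.26],[180,0,YB],feed=.3)
print(arm.current_eef_pos(),arm.current_tool_rot(),arm.current_t())
cv2.imwrite("pics/w2.png",arm.get_image("wrist")[:,:,::-1])
E
```

```text
open 12.02 [ 0.6028 -0.2668  0.0177] gap 0.094 F [-0.5 -0.1  0.2] grip 0.0
[0.52013298 0.00452453 0.25985422] [1.79965601e+02 7.51712043e-03 3.38497054e+00] 14.4333
```

View pics/w2.png

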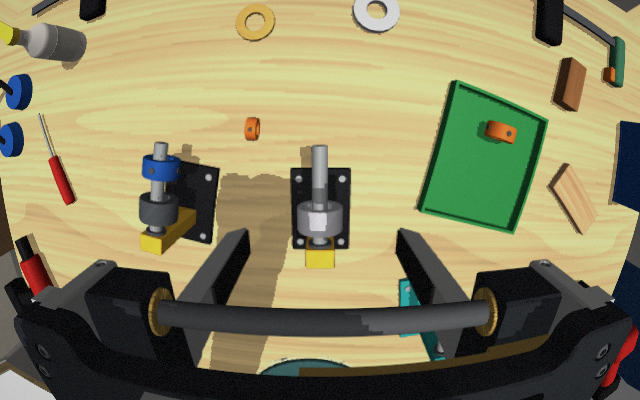

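The collar stands in the tray at (501,131), inside the walls. The ring is still on the bar, band ≈ rows 203–232 at column 320.

```bash
python3 - <<'E'
from h import *
np.set_printoptions(precision=4,suppress=True)
p,r=[.5201,.0045,.2599],[179.966,.0075,3.385]
im=cv2.imread("pics/w2.png");print(im[190:245:2,320].tolist())
for uv,z in(((320,203),.131),((320,207),.141),((320,232),.141),((298,218),.114),((342,218),.114),((319,145),.125),((320,258),.137),((501,131),.055)): print(uv,wonz(uv,z,p,r))
E
```

```text
[[114, 114, 111], [112, 111, 109], [112, 113, 111], [113, 113, 110], [112, 115, 111], [109, 111, 108], [111, 113, 109], [166, 169, 164], [176, 178, 174], [173, 175, 170], [121, 122, 121], [129, 128, 128], [218, 216, 216], [216, 214, 217], [220, 217, 219], [218, 214, 217], [219, 214, 218], [219, 213, 218], [220, 214, 218], [216, 211, 214], [213, 211, 211], [139, 137, 139], [141, 138, 139], [138, 134, 137], [160, 160, 159], [172, 172, 169], [169, 171, 168], [113, 113, 112]]
(320, 203) [0.5032 0.0055 0.131 ]
(320, 207) [0.5016 0.0054 0.141 ]
(320, 232) [0.4727 0.0037 0.141 ]
(298, 218) [0.4781 0.0303 0.114 ]
(342, 218) [ 0.4812 -0.0216  0.114 ]
(319, 145) [0.5665 0.0103 0.125 ]
(320, 258) [0.4386 0.0019 0.137 ]
(501, 131) [ 0.6046 -0.2519  0.055 ]
```

```bash
python3 - <<'E'
from h import *
take([.4805,.005,.103],.13)
if arm.current_finger_gap()>.03:
    place(-.05,.016)
E
```

```text
hit False
at 16.29 [0.4809 0.0051 0.1035] gap 0.094 F [-0.1  0.1  0.5] grip 0.0
grabbed 17.08 [0.4804 0.005  0.103 ] gap 0.0474 F [ 0.3  0.3 -1. ] grip 18.9
lift 17.43 [0.4806 0.0051 0.1092] gap 0.0472 F [-0.5 -0.1 -0.8] grip 18.8
hit False
out 19.21 [0.61   0.013  0.1091] gap 0.0473 F [-0.   0.3 -0.5] grip 18.8
above 21.92 [ 0.505  -0.2502  0.0505] gap 0.0476 F [ 0.  -0.5 -0.9] grip 18.8
hit True
down 23.01 [ 0.5047 -0.25    0.0201] gap 0.0474 F [-0.4  1.7  8.7] grip 20.4
```

```bash
python3 - <<'E'
from h import *
arm.ungrasp(); st("open"); arm.pause(.2)
p=np.array(arm.current_eef_pos()); arm.movel(p+[0,0,.2],feed=.2); arm.pause(1); st("up")
cv2.imwrite("pics/f.png",np.vstack([arm.get_image("wrist")[:260],arm.get_image("scene")[150:320]])[:,:,::-1])
E
```

```text
open 23.87 [ 0.5043 -0.2497  0.0197] gap 0.0943 F [-0.2 -0.2  0.4] grip 0.0
up 26.22 [ 0.5043 -0.2497  0.2197] gap 0.0937 F [0.3 0.4 0.8] grip 0.0
```

View pics/f.png

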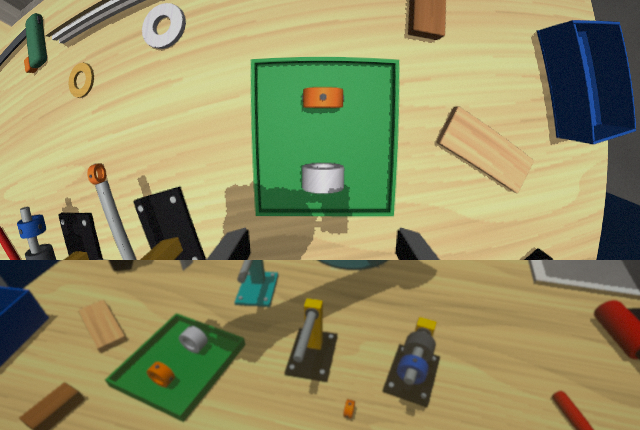

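Both parts lie apart in the tray: the collar at (323,97) and the ring at (323,178) in the wrist view. Bar A is empty and the blue and dark parts have not moved.

```bash
python3 -c "
from workcell import arm
print(arm.close_job())"
```

```text
the job is handed in; nothing more can be done
None
```

The job is handed in at about 26 s of the 64 s allowed: the orange collar and the silver ring lie side by side in the green tray, and the blue collar and dark ring look unmoved in the last picture; no verdict came back.

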